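# Lower the heater of a distillation unit with its ratchet lift lever

## Robot

A 6-joint arm with a two-finger parallel gripper is mounted at the origin on the work surface. World frame = base frame: x ahead of the robot, y to its left, z up, the work surface at z = 0. Lengths are in mm, angles in rad, forces in N, time in s.
With the tool pointing down it reaches from about 275 to 750 mm from the base axis. Payload 10.2 kg.
Tool frame: the origin (TCP) lies midway between the tips of the shut fingers; the grasp point (between the pads) lies 19 mm behind it; z points along the fingers, y is the direction in which the jaws open and shut (so a half turn about z gives the same grasp; the last joint's range is limited). The gripper opens to 85 mm and grips with 20 to 120 N. Pads are 22 mm wide; open, the fingers measure 114 mm over their backs; the gripper's body (76 mm by 85 mm) begins 54 mm behind the grasp point. The pads swing forward as they close: fully open they stand 13 mm farther back than shut.
Start: joints at [-1.487, 0.313, 1.498, -0, 1.331, -0.223], TCP at [158.542, -500.495, 205.294] pointing down, gripper open.
Joint ranges: [-2.94, 2.94], [-0.97, 2.17], [0.19, 2.56], [-1.23, 4.37], [0.02, 3.11], [-2.88, 2.88]. Speed limits (rad/s): [2.39, 2.39, 3.01, 3.14, 3.14, 3.14].

## Interface

Orientations are given as a unit quaternion [w, x, y, z].
In Python, from plant import r, grab_frame, get_calibration gives the robot as it stands.
- The arm moves only by the tool arm_command, never from a script. Its argument "rows" is a list of rows, each a list of 3 entries, a list of its own where there are three numbers: the closure, from 0 (fully open) to 1 (shut), then the shift along the tool's x, y, z in m, then the turn about the tool's z in degrees. A call has 1 to 20 rows; each row is the pose to reach, as a shift and turn from the pose commanded when the call began, along the tool's axes at that moment; what a row does not reach only later rows make up. A row lasts 1/12 s, in which the tool goes at most 41.7 mm and 7.16 degrees, less where a joint would pass 70% of its speed; a pose out of reach is approached as far as the arm can. A call with a gripper value outside its range is refused whole. The fingers move at their own pace and stop on an object; "squeeze" is the grip in N (left out, the last holds). Time passes only in rows, so rows that repeat a pose let the fingers close. It gives the time, the measured TCP pose, the force and the opening at its end, in the units of the state.
- r.get_obs(): the state, without advancing time (a new reading comes with each control period).
- grab_frame(name): name is "scene" or "side" or "wrist"; returns (picture, depth): 480x640x3 uint8, blue, green, red; 480x640 float32, mm along the optical axis (not along the pixel's ray), 0 where there is no reading.
- get_calibration(name): a dict with "fx", "fy", "cx", "cy" (pixels), "view" (4x4, takes a point from world to camera coordinates). Camera axes: x right, y up, looking along -z (the intrinsics and any distortion apply to the point x, -y, -z); pixel columns grow to the right and rows downward; lengths in mm; the calibration is good to about 2 mm. The wrist camera is an equidistant fisheye: a pixel r from the principal point sees the ray r / f radians off the axis. A picture is of the moment at which its call begins: read the wrist's pose just before it. get_calibration takes no time and is no camera call; for the wrist camera it gives the pose at the moment of the call.
- r.finish_job(): hands the job in, once; it reports no verdict.
The state is a dict: "time": time; "joint_pos": joint angles; "joint_velocities": joint speeds; "effort": joint torques, N m; "ee_pos": TCP position; "orientation": TCP orientation; "wrist_force": force on the tool from outside, world axes, zero at the start; "moment": the same for the moment, N m; "opening": finger opening in mm.
Only numpy, scipy, OpenCV 4.12 (cv2) and the standard library are available. Lean on these libraries where they do the work, as an engineer would, in place of code of your own. Each camera call takes 0.05 s, during which the arm holds its last target.

## Task

The distillation run is over: use the lift lever of the distillation unit to lower the hot heater away from the flask. With the fingertips press the pawl's thumb paddle, above the lever's grip, so that the pawl comes free of its teeth, and keeping it pressed push the lever all the way down to its bottom stop, then let go. Do not lift the lever, do not touch the flask or the heater, and leave the glassware that stands around undisturbed.

Things in the scene. Friction and masses are not known exactly. Their poses are not given: they have to be found in the camera images.
- distiller: Blue and cream bench distillation unit, fixed to the bench. Origin on the bench under the lever's pivot; z up, y level, the way the lever points, x level, to the cream control panel. In mm: housing, 375 tall (lid handle 405), x -195 to 65, y -275 to -25; base plate, 18 high, to y 125; white flask board, top 235 high, x -145 to -25, y -5 to 115. Beyond y 125 there is only the lever, over the open bench.
- pivot (a point): Pivot of the lift lever, 155 mm above the bench, fixed to the unit and with the unit's axes. The lever swings in the plane x = 0: a steel bar, 24 mm high and 6 mm thick, then a round black grip, 24 mm in diameter, 165 to 295 mm from the pivot. Beside the bar's inner half (x -16 to -8 mm) stands a fixed steel quadrant of 122 mm radius with ten ratchet teeth.
- paddle (a point): Centre of the top face of the pawl's thumb paddle, a ribbed steel plate 26 mm wide, 80 mm long along the lever, 235 mm from the pivot, just above the black grip. z: out of the top face; y: along the paddle to the grip's free end. Starts 210 to 270 mm above the bench, sloping up to its free end by 0.15 to 0.45 rad; about 90 mm above the bench when pressed with the lever fully down.
- pawl (a joint): Angle of the pawl on the lever (rad): 0 at rest in a tooth gap (up to 0.1 if its nose lies on a tooth's back), 0.105 clear of the tooth tips, 0.14 pressed against its stop on the lever; from there the paddle's top lies parallel to the lever, 23 mm above its centre line, and takes the lever along when pushed. Needs 16 mm of paddle travel against a spring, 2 to 4 N, which brings it back when let go.
- lift_lever (a joint): Angle of the lift lever (rad), growing as the grip goes down: 0 top stop (0.42 above level), 0.80 bottom stop (0.38 below level). Starts at 0.10 to 0.31. The teeth, 0.1 rad apart, keep it from going down while the pawl lies in them. With the pawl free it is stiff and stays where it is left: pushing it down takes about 3 to 6 N at the paddle.
- flask: The hot glass flask on the flask board, with stopper and vapour tube; not to be touched. Bulb 69 mm in diameter, centred at x -85, y 55 mm in the unit's axes, 262 mm above the bench; stopper and probe reach 465 mm. The entry's origin and axes are those of distiller.
- heater: The hot heater, a grey pot of 100 mm diameter and 85 mm height under the flask board, on two guide rods, carried by the lever; not to be touched. The entry's axes are the unit's; its origin is on the unit's origin at lever angle 0 and sinks as the heater goes down.
- heater_top (a point): Centre of the heater's top face, at x -85, y 55 mm in the unit's axes. 225 mm above the bench at lever angle 0, 166 mm at 0.80.
- beaker_mid (a point): Centre, half-way up, of a loose glass beaker, 68 mm in diameter, 85 mm high, on the bench on the +x side of the lever's grip; bystander.
- bottle_mid (a point): Centre, half-way up, of a loose capped amber sample bottle, 64 mm in diameter, 130 mm high, on the bench on the -x side of the lever's grip; bystander.
- cylinder_mid (a point): Centre, half-way up, of a loose glass measuring cylinder, 30 mm in diameter with a 64 mm foot, 240 mm high, on the bench under the outlet tube at the control panel; bystander.

How it is judged (in metres and radians):
On the way, in this order (a step that is already met when the one before it is completed fails the run):
1. the pawl is pressed free of the teeth (value of joint pawl above 0.11 rad), for 0.05 s.
2. the lever is pushed down onto its bottom stop (value of joint lift_lever above 0.775 rad), for 0.1 s.
At the end, for the whole second after the job is handed in: The lift lever is at rest within 0.025 rad (about 6 mm at the grip) of its bottom stop, the pawl has sprung back (below 0.09 rad), and the heater's top is less than 172 mm above the bench (value of joint lift_lever above 0.775 rad and velocity of joint lift_lever between -0.05 and 0.05 rad/s and value of joint pawl below 0.09 rad and height (world z) of heater_top below 0.172 m); the robot touches nothing.
It fails at once if the lever is lifted towards its top stop (value of joint lift_lever below 0.05 rad).
It fails at once if the hot flask or heater is touched (more than 1 N) (contact force between any of flask, heater and the fingers above 1 N or contact force between any of flask, heater and the arm above 1 N).
It fails at once if the beaker, bottle or measuring cylinder is moved by more than 15 mm, lifted or tipped (distance of any of beaker_mid, bottle_mid, cylinder_mid from where it was at the start of the episode above 0.015 m or angle between any of beaker_mid, bottle_mid, cylinder_mid's own z axis and vertical above 0.3 rad).
It also fails if it takes over 35 s, if anything falls off the work surface, if the arm or the gripper's body presses on something with over 40 N, if the wrist force passes 120 N, or if a joint passes its speed limit or range.

## Working session

There is one attempt and no reset: what is moved stays moved. The work goes in short steps, Python scripts to look and compute and a tool call to move; the robot and the scene stay as the last step left them, time stands still between calls to the robot, and variables do not carry over. Pictures are saved under pics/ and viewed, and the job is handed in when it is done.

Besides the shell and the picture viewer there is one more tool, called after ">>>" in YAML: its name, and indented under it one key for each argument. arm_command: Moves the arm, as the interface text tells. Its arguments: {"type":"object","properties":{"rows":{"type":"array","items":{"type":"array"}},"squeeze":{"type":"number"}},"required":["rows"]}

```bash
mkdir -p pics; ls; python3 - <<'E'
from plant import r, grab_frame, get_calibration
import cv2, numpy as np
o=r.get_obs(); print(o)
for n in ["scene","side","wrist"]:
    c=get_calibration(n); print(n,c)
    p,d=grab_frame(n); cv2.imwrite(f"pics/{n}0.png",p); np.save(f"{n}0_d.npy",d)
    np.save(f"{n}0_v.npy",c["view"])
E
```

```text
pics
{'time': 0.0, 'joint_pos': array([-1.48743088e+00,  3.13464951e-01,  1.49845170e+00, -9.81461406e-06,
        1.33104636e+00, -2.23388007e-01]), 'joint_velocities': array([ 6.22153394e-04,  1.05653264e-03, -1.71275835e-03, -6.88448106e-04,
        6.43944591e-04, -5.72940797e-06]), 'effort': array([ 5.78255167e-04, -4.12270367e+01, -2.59746659e+01, -1.47254514e-04,
        4.13514776e-03, -1.22394638e-05]), 'ee_pos': array([ 158.49715145, -500.17931572,  204.7219661 ]), 'orientation': array([-6.83831716e-04,  9.88260419e-01,  1.52777203e-01,  4.31764595e-05]), 'wrist_force': array([ 0.14396406, -0.09058957,  0.19096404]), 'moment': array([-0.00681969,  0.05072526, -0.01715631]), 'opening': 85.43099571818004}
scene {'fx': 560.8354353876601, 'fy': 560.8354353876601, 'cx': 317.769085014652, 'cy': 233.09236681719284, 'view': array([[ 8.54873978e-01,  5.18824078e-01, -3.47256129e-03,
        -4.44841508e+02],
       [-4.93483980e-01,  8.15150888e-01,  3.03319290e-01,
         2.43647136e+02],
       [ 1.60200012e-01, -2.57586115e-01,  9.52882653e-01,
        -1.14955784e+03],
       
[... 295 characters left out ...]
0590e-01, -9.26694475e-01,  3.31368974e-01,
        -1.90477796e+02],
       [-5.85801109e-02,  3.26169136e-01,  9.43494603e-01,
        -1.23048202e+03],
       [ 0.00000000e+00,  0.00000000e+00,  0.00000000e+00,
         1.00000000e+00]])}
wrist {'fx': 371.64829954431775, 'fy': 371.64829954431775, 'cx': 314.5327109880054, 'cy': 237.3432088890565, 'view': array([[ 3.01401117e-01, -9.53494386e-01, -2.41304211e-03,
        -5.23519500e+02],
       [ 9.19015386e-01,  2.91174816e-01, -2.65759191e-01,
         3.31329239e+01],
       [ 2.54102514e-01,  7.78824944e-02,  9.64036425e-01,
        -3.80152227e+02],
       [ 0.00000000e+00,  0.00000000e+00,  0.00000000e+00,
         1.00000000e+00]])}
```

View pics/scene0.png

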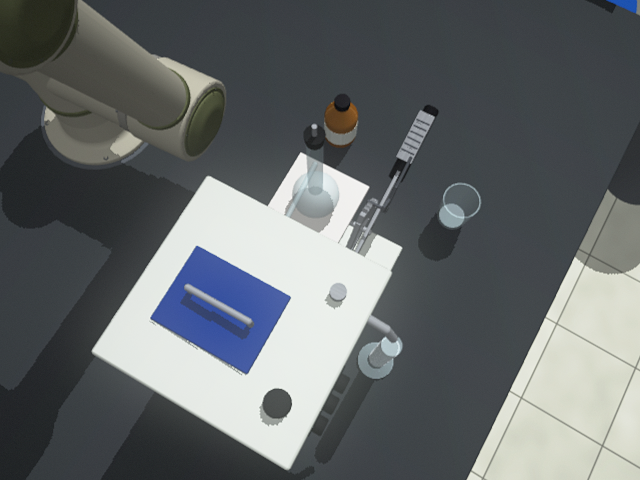

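View pics/side0.png

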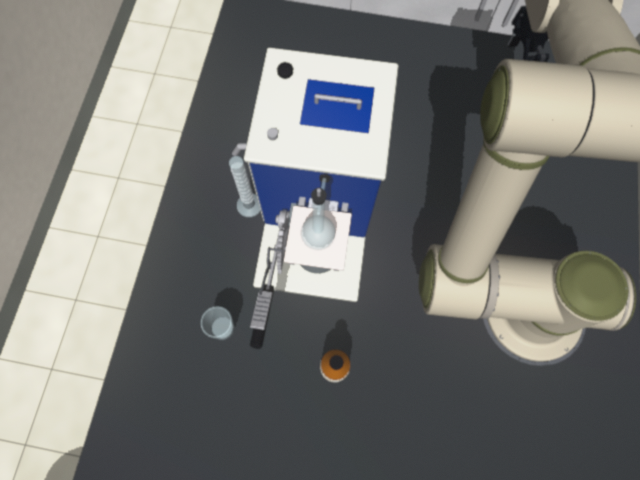

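View pics/wrist0.png

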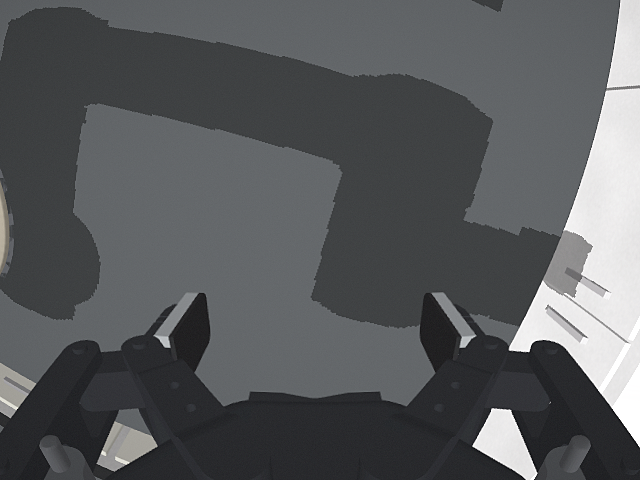

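```bash
cat > h.py <<'E'
import cv2, numpy as np
from plant import r, grab_frame, get_calibration
def pts(n,d,us,vs,c=None):
    c=c or get_calibration(n); V=c["view"]
    us=np.asarray(us);vs=np.asarray(vs); z=d[vs,us]
    P=np.stack([(us-c["cx"])/c["fx"]*z,-(vs-c["cy"])/c["fy"]*z,-z],-1)
    return (P-V[:3,3])@V[:3,:3]
def proj(n,P):
    c=get_calibration(n);V=c["view"];p=np.asarray(P)@V[:3,:3].T+V[:3,3]
    return np.stack([c["cx"]+c["fx"]*p[...,0]/-p[...,2],c["cy"]-c["fy"]*p[...,1]/-p[...,2]],-1)
E
python3 - <<'E'
from h import *
np.set_printoptions(precision=1,suppress=True)
s=cv2.imread("pics/scene0.png"); cv2.imwrite("pics/sc1.png",cv2.resize(s[80:270,280:500],None,fx=3.5,fy=3,interpolation=cv2.INTER_CUBIC))
s=cv2.imread("pics/side0.png"); cv2.imwrite("pics/si1.png",cv2.resize(s[190:390,190:390],None,fx=3,fy=3,interpolation=cv2.INTER_CUBIC))
for n,L in dict(scene=[(430,112),(416,135),(402,158),(425,120),(405,150),(342,100),(340,140),(460,205),(452,215),(376,360),(390,345),(208,178),(93,352),(290,468),(388,270),(400,248),(337,291)],side=[(262,310),(258,340),(216,322),(336,362),(240,165),(268,48),(397,62),(246,162),(380,180)]).items():
    d=np.load(n+"0_d.npy")
    for l in L:print(n,l,pts(n,d,*l))
E
```

```text
scene (430, 112) [600.1 211.1 235. ]
scene (416, 135) [601.8 156.8 248.5]
scene (402, 158) [600.5 118.7 234.5]
scene (425, 120) [602.6 180.7 258.7]
scene (405, 150) [598.2 131.7 237. ]
scene (342, 100) [442.2 213.8 131. ]
scene (340, 140) [458.6 184.9  40. ]
scene (460, 205) [718.9 197.1  13.6]
scene (452, 215) [712.9 140.7  84. ]
scene (376, 360) [ 719.5 -154.   135.2]
scene (390, 345) [ 721.9 -139.6  240.7]
scene (208, 178) [422.3 -99.2 376.4]
scene (93, 352) [ 432.7 -341.9  377. ]
scene (290, 468) [ 687.2 -329.5  373.2]
scene (388, 270) [671.  -86.1 376.5]
scene (400, 248) [662.   60.9  18.8]
scene (337, 291) [ 633.5 -141.5  389.7]
side (262, 310) [598.8 157.9 245.6]
side (258, 340) [595.1 212.7 235. ]
side (216, 322) [731.6 164.8   0.6]
side (336, 362) [442.3 214.8 131.2]
side (240, 165) [ 712.6 -133.1  238.4]
side (268, 48) [ 684.  -328.4  376. ]
side (397, 62) [ 414.4 -638.8    0.2]
side (246, 162) [ 758.2 -252.9    3.5]
side (380, 180) [ 424.1 -104.3  341.9]
```

View pics/sc1.png

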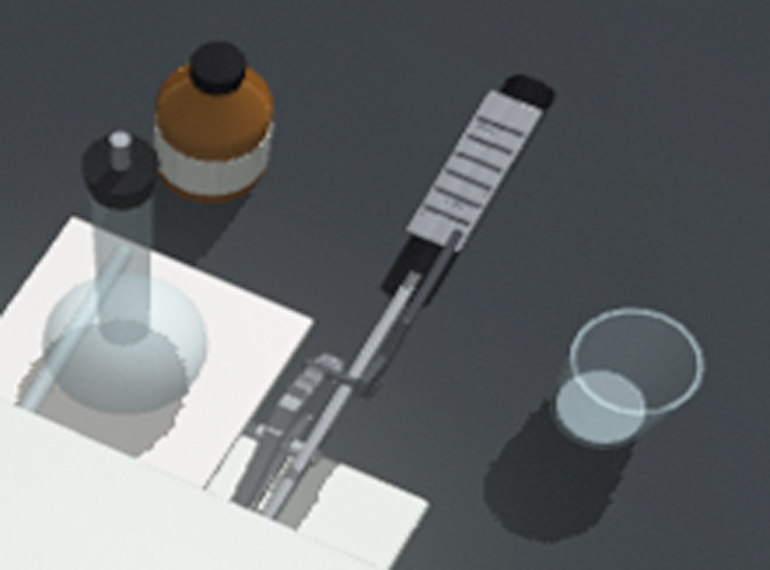

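View pics/si1.png

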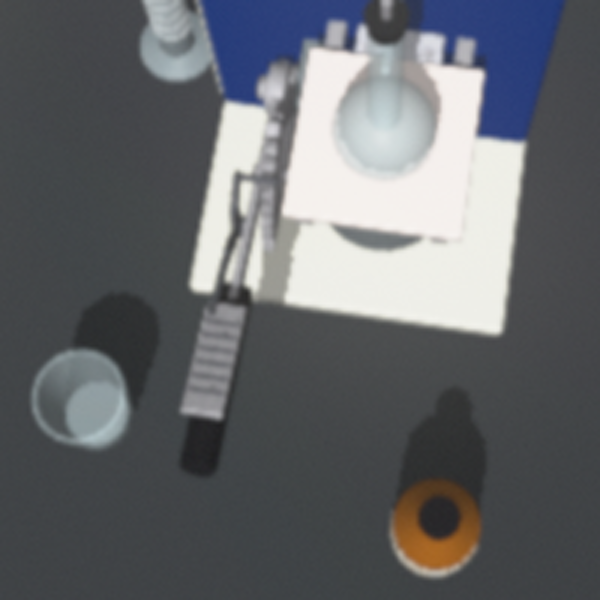

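```bash
python3 - <<'E'
from h import *
np.set_printoptions(precision=3,suppress=True)
# unit yaw from housing top
for n in ["scene","side"]:
    d=np.load(n+"0_d.npy");v,u=np.mgrid[0:480,0:640];P=pts(n,d,u.ravel(),v.ravel())
    k=(d.ravel()>0)&(abs(P[:,2]-375)<5)&(P[:,0]>350)&(P[:,0]<750)&(P[:,1]<0)&(P[:,1]>-420)
    b=cv2.minAreaRect(P[k][:,:2].astype(np.float32));print(n,"housing",b,k.sum())
    print(cv2.boxPoints(b))
    img=cv2.imread(f"pics/{n}0.png").reshape(-1,3)
    k=(d.ravel()>0)&(P[:,2]>200)&(P[:,2]<300)&(abs(P[:,0]-598)<40)&(P[:,1]>80)&(P[:,1]<230)&(img.min(1)>70)
    Q=P[k]; 
    for _ in range(3):
        A=np.c_[Q[:,:2],np.ones(len(Q))];s=np.linalg.lstsq(A,Q[:,2],rcond=None)[0];e=Q[:,2]-A@s;Q=Q[abs(e)<4]
    print("paddle n",len(Q),"plane",s,"rms",e.std()); b=cv2.minAreaRect(Q[:,:2].astype(np.float32));print(b,cv2.boxPoints(b)); c=np.array(b[0]);print("centre z",c@s[:2]+s[2])
    # bystanders: anything 30..150 high away from the unit
    for nm,lo,hi,x0,x1,y0,y1 in [("bottle",10,145,400,500,150,270),("beaker",5,95,650,780,80,240),("cyl",5,260,690,800,-230,-60)]:
        k=(d.ravel()>0)&(P[:,2]>lo)&(P[:,2]<hi)&(P[:,0]>x0)&(P[:,0]<x1)&(P[:,1]>y0)&(P[:,1]<y1)
        if k.sum():print(nm,k.sum(),P[k].min(0),P[k].max(0))
E
```

```text
scene housing ((550.1620483398438, -174.20321655273438), (260.6039733886719, 331.43670654296875), 2.4739248752593994) 38286
[[ 412.828  -14.264]
 [ 427.135 -345.392]
 [ 687.496 -334.143]
 [ 673.189   -3.015]]
paddle n 781 plane [ -0.047   0.373 216.2  ] rms 1.3361960267033328
((602.11962890625, 136.67201232910156), (26.107675552368164, 112.53482818603516), 2.420846462249756) [[586.701 192.338]
 [591.454  79.903]
 [617.539  81.006]
 [612.785 193.441]]
centre z 239.01526142144164
bottle 1411 [411.127 178.599  10.007] [475.022 243.009 134.768]
beaker 1392 [650.422  80.431   5.014] [777.625 230.461  93.024]
cyl 1370 [ 690.087 -229.956    5.007] [799.664 -60.165 258.745]
side housing ((550.9722900390625, -169.5491485595703), (260.0294494628906, 340.753662109375), 2.448265552520752) 13944
[[ 413.798   -4.882]
 [ 428.354 -345.324]
 [ 688.146 -334.217]
 [ 673.59     6.226]]
paddle n 323 plane [  0.129   0.394 105.18 ] rms 1.4262390340703803
((602.89697265625, 136.86038208007812), (25.205421447753906, 113.39500427246094), 2.8311798572540283) [[587.509 192.866]
 [593.11   79.61 ]
 [618.285  80.855]
 [612.684 194.111]]
centre z 236.637896449849
bottle 759 [411.751 182.166  16.266] [474.968 245.693 134.097]
beaker 656 [665.037  89.901   5.007] [777.105 235.18   89.928]
cyl 924 [ 692.438 -211.648    5.01 ] [799.863 -64.831 243.146]
```

```bash
python3 - <<'E'
from h import *
np.set_printoptions(precision=0,suppress=True)
d=np.load("side0_d.npy")
for l in [(500,110),(530,100),(600,110),(480,200),(440,280),(520,285),(590,285),(530,40),(590,10)]:print(l,pts("side",d,*l))
E
```

```text
(500, 110) [303. -81. 650.]
(530, 100) [274. -87. 671.]
(600, 110) [186. -93. 666.]
(480, 200) [274. -33. 480.]
(440, 280) [279.  43. 266.]
(520, 285) [128.  22. 260.]
(590, 285) [ 12.   8. 292.]
(530, 40) [ 164. -483.  335.]
(590, 10) [ 164. -326.  589.]
```

>>> arm_command:
  rows:
    - [1,[-0.005,-0.035,-0.02],0]
    - [1,[-0.01,-0.07,-0.04],0]
    - [1,[-0.02,-0.105,-0.06],-7]
    - [1,[-0.03,-0.14,-0.08],-14]
    - [1,[-0.035,-0.175,-0.1],-21]
    - [1,[-0.04,-0.205,-0.11],-21]
    - [1,[-0.04,-0.205,-0.11],-21]

```text
time: 0.73
ee_pos: [57.4, -314.8, 317.7]
orientation: [0.002, 0.944, 0.33, -0.002]
wrist_force: [-0.8, -0.1, 0.2]
opening: 0.5
```

```bash
python3 - <<'E'
from h import *
o=r.get_obs();p=o["ee_pos"];q=o["orientation"];a=2*np.arctan2(q[2],q[1]);print(p,np.degrees(a),o["joint_pos"])
X=np.array([np.cos(a),np.sin(a),0]);Y=np.array([X[1],-X[0],0])
B=np.linspace(-79.7,15,17)[1:]
for i,b in enumerate(B):
    t=315*np.array([np.cos(np.radians(b)),np.sin(np.radians(b)),0]);t[2]=318
    e=t-p; print([1,[round(e@X/1000,3),round(e@Y/1000,3),round(-e[2]/1000,3)],round(-54*(i+1)/16)],end=", ")
E
```

```text
[  57.42076708 -314.80526233  317.73672204] 38.51533576671897 [-1.76171594e+00 -2.33750460e-01  1.77999857e+00 -6.56083545e-04
  1.58996641e+00 -8.63153374e-01]
[1, [np.float64(0.032), np.float64(0.009), np.float64(-0.0)], -3], [1, [np.float64(0.062), np.float64(0.02), np.float64(-0.0)], -7], [1, [np.float64(0.094), np.float64(0.028), np.float64(-0.0)], -10], [1, [np.float64(0.126), np.float64(0.032), np.float64(-0.0)], -14], [1, [np.float64(0.159), np.float64(0.033), np.float64(-0.0)], -17], [1, [np.float64(0.191), np.float64(0.03), np.float64(-0.0)], -20], [1, [np.float64(0.223), np.float64(0.025), np.float64(-0.0)], -24], [1, [np.float64(0.254), np.float64(0.016), np.float64(-0.0)], -27], [1, [np.float64(0.284), np.float64(0.003), np.float64(-0.0)], -30], [1, [np.float64(0.313), np.float64(-0.012), np.float64(-0.0)], -34], [1, [np.float64(0.34), np.float64(-0.03), np.float64(-0.0)], -37], [1, [np.float64(0.365), np.float64(-0.051), np.float64(-0.0)], -40], [1, [np.float64(0.388), np.float64(-0.074), np.float64(-0.0)], -44], [1, [np.float64(0.408), np.float64(-0.1), np.float64(-0.0)], -47], [1, [np.float64(0.425), np.float64(-0.127), np.float64(-0.0)], -51], [1, [np.float64(0.44), np.float64(-0.156), np.float64(-0.0)], -54],
```

>>> arm_command:
  rows:
    - [1,[0.032,0.009,0],-3]
    - [1,[0.062,0.02,0],-7]
    - [1,[0.094,0.028,0],-10]
    - [1,[0.126,0.032,0],-14]
    - [1,[0.159,0.033,0],-17]
    - [1,[0.191,0.03,0],-20]
    - [1,[0.223,0.025,0],-24]
    - [1,[0.254,0.016,0],-27]
    - [1,[0.284,0.003,0],-30]
    - [1,[0.313,-0.012,0],-34]
    - [1,[0.34,-0.03,0],-37]
    - [1,[0.365,-0.051,0],-40]
    - [1,[0.388,-0.074,0],-44]
    - [1,[0.408,-0.1,0],-47]
    - [1,[0.425,-0.127,0],-51]
    - [1,[0.44,-0.156,0],-54]
    - [1,[0.44,-0.156,0],-54]
    - [1,[0.44,-0.156,0],-54]

```text
time: 2.23
ee_pos: [304.9, 80.4, 315.1]
orientation: [-0.0, 0.69, 0.724, -0.0]
wrist_force: [0.5, -0.6, 0.4]
opening: 0.0
```

```bash
python3 - <<'E'
from h import *
print(r.get_obs()["joint_pos"],r.get_obs()["time"])
for n in ["scene","side"]:
    p,d=grab_frame(n); cv2.imwrite(f"pics/{n}1.png",p); np.save(n+"1_d.npy",d)
E
```

```text
[-1.19916177e-01 -2.41500804e-01  1.79239965e+00 -1.85043040e-05
  1.59101353e+00 -1.68673597e-01] 2.2333
```

View pics/side1.png

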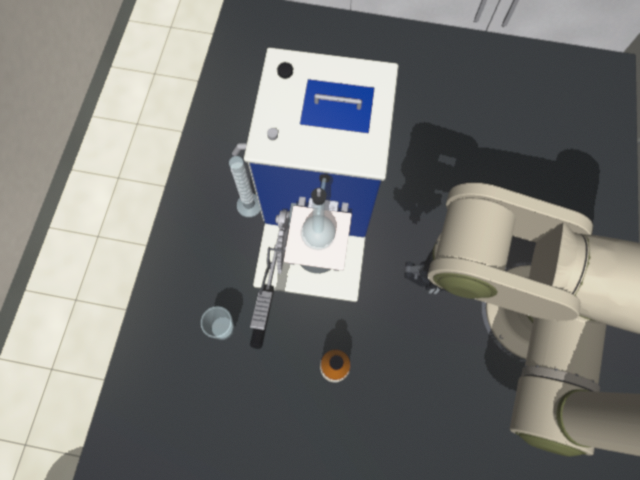

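View pics/scene1.png

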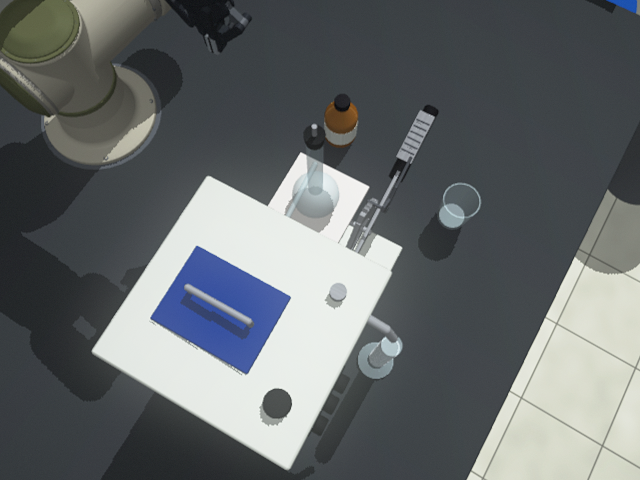

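```bash
python3 - <<'E'
from h import *
np.set_printoptions(precision=0,suppress=True)
tcp=np.array([304.9,80.4,315.1]);tgt=np.array([601,165,290])
for n in ["scene","side"]:
    d=np.load(n+"1_d.npy");v,u=np.mgrid[0:480:2,0:640:2];P=pts(n,d,u.ravel(),v.ravel())
    k=(P[:,2]>310)&(P[:,0]<420)&(P[:,0]>100)&(P[:,1]>-250)
    Q=P[k]
    for lo in range(320,800,60):
        m=(Q[:,2]>=lo)&(Q[:,2]<lo+60)
        if m.sum(): print(n,lo,m.sum(),(Q[m]-tcp).min(0),(Q[m]-tcp).max(0))
E
```

```text
scene 320 71 [ -13. -202.   28.] [115.   7.  64.]
scene 380 384 [-55. -20.  67.] [ 63.  15. 125.]
scene 440 189 [-14. -38. 125.] [ 49.  10. 171.]
side 320 23 [ -11. -203.   29.] [115.  10.  63.]
side 380 92 [ -1. -10.  68.] [ 62.  17. 123.]
side 440 57 [  5. -12. 125.] [ 50.  37. 183.]
side 500 101 [-106.  -37.  186.] [ 41.  71. 245.]
side 560 1378 [-204.  -64.  245.] [ 54.  78. 305.]
side 620 3667 [-187.  -62.  305.] [ 46.  73. 338.]
```

>>> arm_command:
  rows:
    - [1,[0.008,0.033,0.0],0]
    - [1,[0.016,0.067,0.0],0]
    - [1,[0.024,0.1,0.0],0]
    - [1,[0.032,0.133,0.0],0]
    - [1,[0.04,0.167,0.0],0]
    - [1,[0.047,0.2,0.005],0]
    - [1,[0.055,0.233,0.01],0]
    - [1,[0.062,0.267,0.015],0]
    - [1,[0.07,0.3,0.025],0]
    - [1,[0.07,0.3,0.025],0]
    - [1,[0.07,0.3,0.025],0]

```text
time: 3.25
ee_pos: [602.9, 160.6, 287.2]
orientation: [-0.002, 0.692, 0.722, -0.002]
wrist_force: [0.0, 0.4, 0.9]
opening: 0.0
```

```bash
python3 - <<'E'
from h import *
o=r.get_obs();print(o["joint_pos"],o["ee_pos"],o["time"],o["wrist_force"])
for n in ["scene","side","wrist"]:
    p,d=grab_frame(n); cv2.imwrite(f"pics/{n}2.png",p); np.save(n+"2_d.npy",d)
print(proj("scene",o["ee_pos"]),proj("side",o["ee_pos"]))
E
```

```text
[ 7.29320925e-02  5.12530182e-01  9.98710937e-01 -1.51945097e-04
  1.63505207e+00  3.10401906e-02] [602.9227702  160.61777437 287.23567642] 3.25 [0.01772551 0.42153228 0.8805563 ]
[422.27395042 120.89922391] [257.24573022 306.71993232]
```

View pics/side2.png

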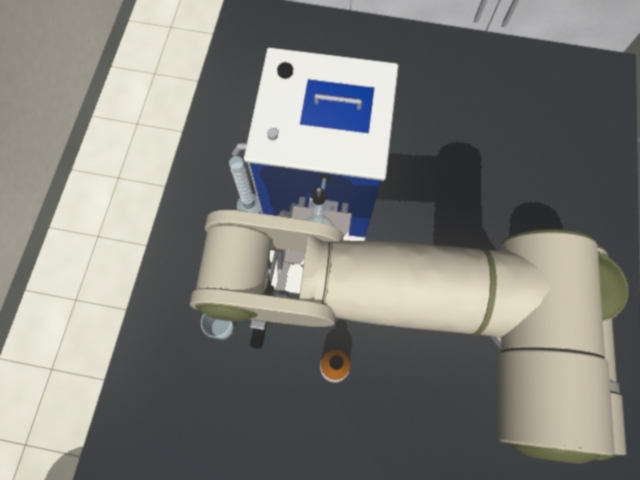

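View pics/scene2.png

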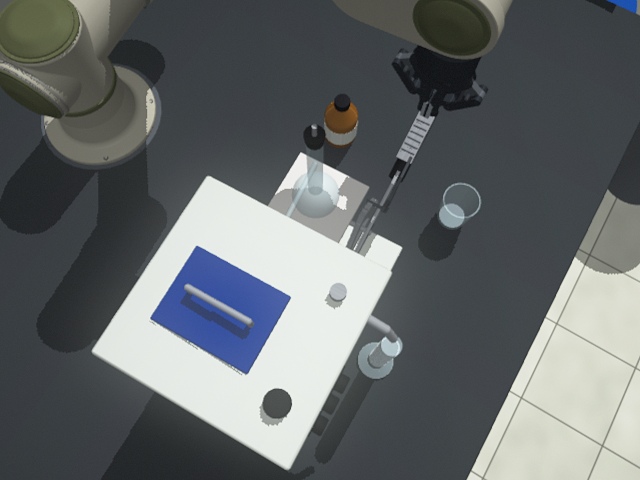

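View pics/wrist2.png

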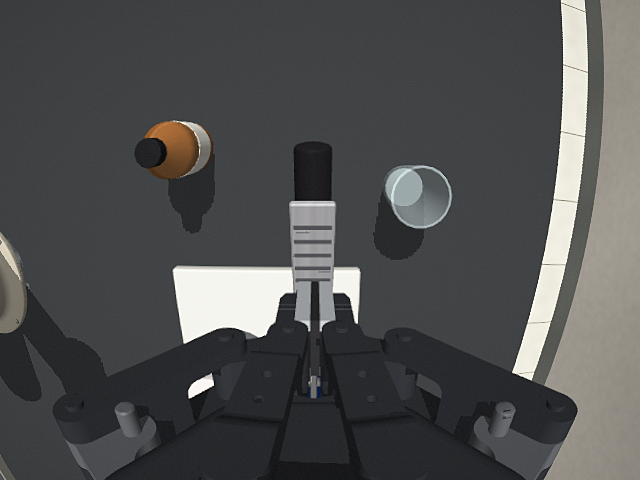

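```bash
python3 - <<'E'
from h import *
np.set_printoptions(precision=0,suppress=True)
d=np.load("side2_d.npy");v,u=np.mgrid[205:340,195:520];P=pts("side",d,u.ravel(),v.ravel())
Q=P[P[:,2]>480]
for x in range(300,680,40):
    m=(Q[:,0]>=x)&(Q[:,0]<x+40)
    if m.sum():
        S=Q[m];print(x,m.sum(),"ymin",S[S[:,1].argmin()],"ymax",S[:,1].max(),"z",S[:,2].min(),S[:,2].max(),"med",np.median(S,0))
d=np.load("scene0_d.npy");s0=pts("scene",d,314,127);print("stopper tip",s0, pts("scene",d,316,140),pts("side",np.load("side0_d.npy"),319,195))
E
```

```text
300 2927 ymin [302.  87. 592.] ymax 195.15515626452725 z 566.8690342116752 631.549783261129 med [320. 154. 621.]
340 2891 ymin [349.  92. 592.] ymax 198.4663915577632 z 561.5680487694406 628.308712874551 med [360. 157. 618.]
380 2826 ymin [386.  92. 584.] ymax 200.59915433095358 z 554.9819697505211 625.742086101446 med [400. 159. 615.]
420 2691 ymin [424.  97. 584.] ymax 201.14447986556908 z 553.2567167227292 621.6616519332031 med [440. 162. 610.]
460 3295 ymin [473.  92. 576.] ymax 320.70198050729954 z 522.8239144703526 1222.253173592181 med [480. 168. 603.]
500 2260 ymin [502.  94. 604.] ymax 216.15144862621977 z 521.4023486081683 612.4145159734463 med [514. 157. 605.]
540 3024 ymin [541.  97. 607.] ymax 228.98235642060354 z 480.1460895728512 616.1155209573409 med [565. 163. 598.]
580 3599 ymin [605.  93. 594.] ymax 231.75119729356368 z 550.3091245571635 619.1286838422571 med [599. 172. 611.]
620 1421 ymin [620. 103. 614.] ymax 230.67817389342093 z 555.2301223148507 615.7285402247007 med [630. 159. 603.]
stopper tip [524. -11. 465.] [529. -16. 448.] [522.  -7. 450.]
```

>>> arm_command:
  rows:
    - [1,[0.003,-0.002,0.008],0]
    - [1,[0.005,-0.002,0.016],0]
    - [1,[0.005,-0.002,0.024],0]
    - [1,[0.005,-0.002,0.03],0]
    - [1,[0.005,-0.002,0.034],0]
    - [1,[0.005,-0.002,0.038],0]
    - [1,[0.005,-0.002,0.042],0]
    - [1,[0.005,-0.002,0.046],0]
    - [1,[0.005,-0.002,0.05],0]
    - [1,[0.005,-0.002,0.054],0]
    - [1,[0.005,-0.002,0.054],0]

```text
time: 4.32
ee_pos: [599.3, 167.5, 235.3]
orientation: [-0.0, 0.691, 0.723, -0.001]
wrist_force: [-0.2, -0.3, 0.4]
opening: -0.1
```

```bash
python3 - <<'E'
from h import *
o=r.get_obs();print(o["ee_pos"],o["time"],o["wrist_force"],o["moment"])
for n in ["scene","wrist"]:
    p,d=grab_frame(n); cv2.imwrite(f"pics/{n}3.png",p); np.save(n+"3_d.npy",d)
cv2.imwrite("pics/c3.png",cv2.resize(cv2.imread("pics/scene3.png")[40:240,300:500],None,fx=3,fy=3,interpolation=cv2.INTER_CUBIC))
E
```

```text
[599.26441581 167.47831435 235.33884114] 4.3167 [-0.19078635 -0.26632046  0.35504067] [ 0.01056742 -0.00144849 -0.03170961]
```

View pics/c3.png

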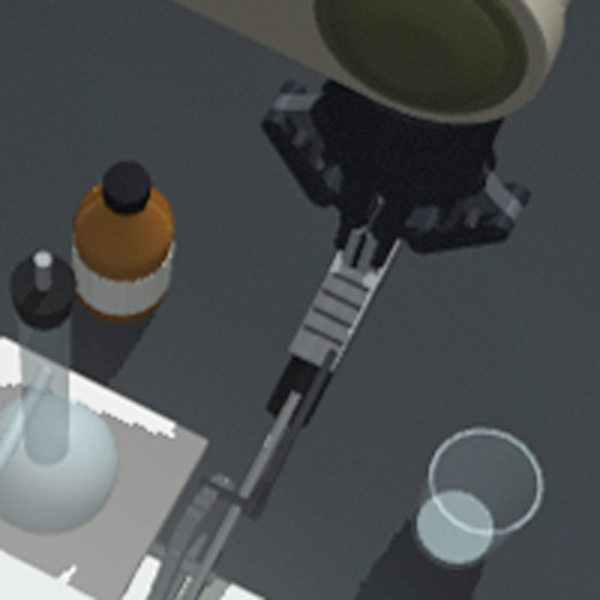

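View pics/wrist3.png

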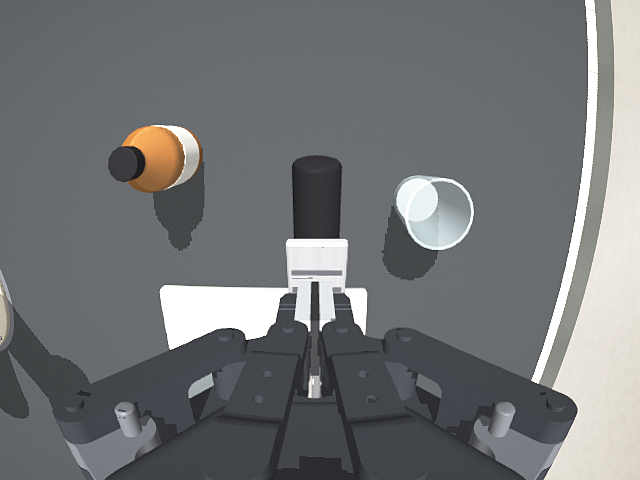

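```bash
python3 - <<'E'
from h import *
np.set_printoptions(precision=1,suppress=True)
L=[(408,145),(411,140),(405,152),(413,136),(403,156),(418,128),(430,110)]
for k in "023":
    d=np.load(f"scene{k}_d.npy")
    print(k,[pts("scene",d,*l) for l in L])
E
```

```text
0 [array([598.5, 139.5, 240.9]), array([598.5, 148.9, 241.9]), array([599.9, 128.2, 237.9]), array([598.7, 152.8, 248.7]), array([600.2, 122.3, 234.7]), array([599. , 167.5, 251. ]), array([598.6, 213.1, 236.8])]
2 [array([598.7, 138.6, 242.8]), array([598.9, 147. , 245.4]), array([599.9, 128.5, 237.4]), array([598.2, 154.9, 244.8]), array([600.2, 122. , 235.3]), array([599.1, 167.3, 251.4]), array([610.3, 148.3, 343.3])]
3 [array([598.7, 138.9, 242.2]), array([598.7, 147.8, 243.9]), array([599.9, 128.3, 237.9]), array([598.6, 153. , 248.3]), array([600.3, 121.7, 236. ]), array([601.3, 156.1, 271.2]), array([609.8, 151.1, 338.7])]
```

```bash
python3 - <<'E'
from h import *
np.set_printoptions(precision=1,suppress=True)
print(proj("scene",[[599.3,167.5,235.3],[599.3,167.5,250],[599.3,167.5,260],[599.3,156.5,260]]))
d=np.load("scene3_d.npy");p=cv2.imread("pics/scene3.png")
for v in range(118,146,2):
  for u in (410,414,417,420,423,426,429,432):
    q=pts("scene",d,u,v); print("%d:%3.0f,%3.0f,%3.0f"%(u,*q),end="  ")
  print(v)
cv2.imwrite("pics/c4.png",cv2.resize(p[90:165,380:480],None,fx=8,fy=8,interpolation=cv2.INTER_CUBIC))
print(r.get_obs()["ee_pos"])
E
```

```text
[[416.5 132.9]
 [418.1 128.4]
 [419.2 125.2]
 [415.7 130.8]]
410:546,319,  1  414:590,159,286  417:595,156,295  420:599,156,299  423:604,155,304  426:608,155,308  429:612,155,312  432:615,161,306  118
410:548,317, -2  414:591,161,277  417:596,156,291  420:600,158,291  423:604,157,297  426:609,154,306  429:613,156,306  432:612,187,258  120
410:551,311,  2  414:592,159,276  417:597,155,287  420:601,158,286  423:605,156,293  426:609,160,291  429:613,161,292  432:613,184,256  122
410:553,307,  1  414:593,160,269  417:598,156,280  420:602,155,285  423:606,155,289  426:610,161,284  429:614,161,287  432:591,330,  2  124
410:555,304, -0  414:595,156,271  417:599,156,276  420:603,156,279  423:607,159,279  426:611,161,278  429:612,178,253  432:593,327, -1  126
410:588,164,247  414:595,157,264  417:600,157,269  420:604,158,271  423:607,161,269  426:612,161,273  429:614,175,252  432:595,323,  1  128
410:590,160,248  414:595,163,248  417:599,165,249  420:605,155,270  423:607,167,253  426:611,171,250  429:593,314,  3  432:597,320, -2  130
410:591,158,246  414:597,159,250  417:601,162,249  420:605,
[... 240 characters left out ...]
4:600,155,247  417:604,158,245  420:608,158,249  423:612,161,248  426:593,300,  1  429:599,302,  3  432:604,307, -1  136
410:596,148,247  414:601,153,245  417:605,155,244  420:609,156,247  423:613,159,246  426:595,297, -1  429:601,301, -1  432:606,302,  2  138
410:597,148,242  414:603,149,246  417:606,153,242  420:611,155,244  423:612,171,219  426:598,291,  3  429:603,295,  3  432:608,299,  1  140
410:599,144,244  414:604,148,243  417:608,149,245  420:612,151,246  423:595,285,  2  426:599,290, -2  429:605,290,  3  432:610,294,  1  142
410:601,141,243  414:605,147,238  417:610,147,243  420:614,149,244  423:596,283, -1  426:602,284,  1  429:607,287,  2  432:612,290,  3  144
[599.5 167.5 236.2]
```

View pics/c4.png

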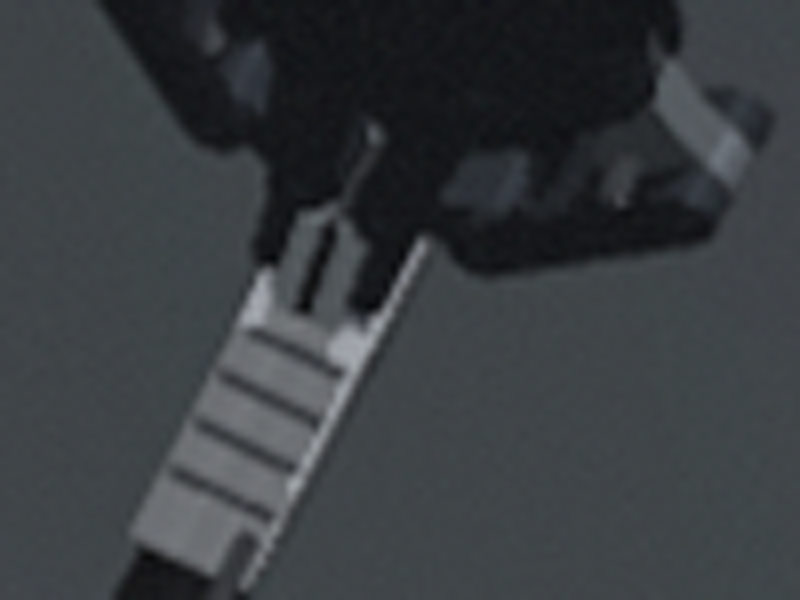

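```bash
python3 - <<'E'
from h import *
np.set_printoptions(precision=1,suppress=True)
d=np.load("scene2_d.npy");p=cv2.imread("pics/scene2.png")
for v in range(88,130,2):
  for u in (414,417,420,423,426,429,432,435,438):
    q=pts("scene",d,u,v); print("%d:%3.0f,%3.0f,%3.0f"%(u,*q),end="  ")
  print(v)
cv2.imwrite("pics/c5.png",cv2.resize(p[60:135,380:480],None,fx=8,fy=8,interpolation=cv2.INTER_CUBIC))
E
```

```text
414:580,149,372  417:583,153,368  420:589,143,387  423:593,143,391  426:597,143,394  429:600,147,391  432:603,150,389  435:606,150,392  438:612,140,410  88
414:581,147,370  417:584,152,366  420:590,143,384  423:594,143,387  426:597,143,389  429:600,149,384  432:601,165,362  435:560,405, -1  438:612,144,400  90
414:582,147,366  417:585,153,360  420:591,144,379  423:595,142,383  426:598,143,385  429:600,151,376  432:602,164,359  435:604,172,351  438:613,144,397  92
414:583,147,362  417:585,153,355  420:591,146,370  423:594,148,371  426:599,145,379  429:601,151,373  432:602,165,353  435:610,144,390  438:614,145,391  94
414:529,371, -3  417:534,372,  0  420:591,148,364  423:595,148,367  426:599,148,369  429:601,155,362  432:604,164,351  435:611,143,387  438:615,144,388  96
414:532,364,  2  417:536,369, -1  420:592,148,359  423:596,147,364  426:600,149,363  429:603,153,360  432:606,155,361  435:612,145,380  438:616,144,384  98
414:534,359,  3  417:539,365, -2  420:593,148,354  423:597,147,359  426:601,149,360  429:603,158,349  432:608,148,367  435:612,150,368  438:617,144,381  100
414:536
[... 1490 characters left out ...]
 429:608,185,257  432:612,186,258  435:592,343, -1  438:597,346, -1  120
414:589,171,255  417:593,174,254  420:597,176,255  423:601,178,255  426:605,182,252  429:609,183,255  432:613,186,254  435:595,336,  4  438:599,342, -1  122
414:591,169,253  417:595,171,254  420:599,174,253  423:603,175,256  426:607,177,256  429:610,180,254  432:591,331, -1  435:597,332,  4  438:602,337,  1  124
414:592,166,253  417:596,170,251  420:600,171,253  423:604,172,254  426:608,175,255  429:612,178,253  432:593,326,  2  435:599,329,  1  438:604,333,  1  126
414:594,165,249  417:597,168,248  420:602,169,251  423:606,171,251  426:610,171,255  429:613,177,250  432:595,322,  2  435:601,326,  1  438:606,329,  1  128
```

View pics/c5.png

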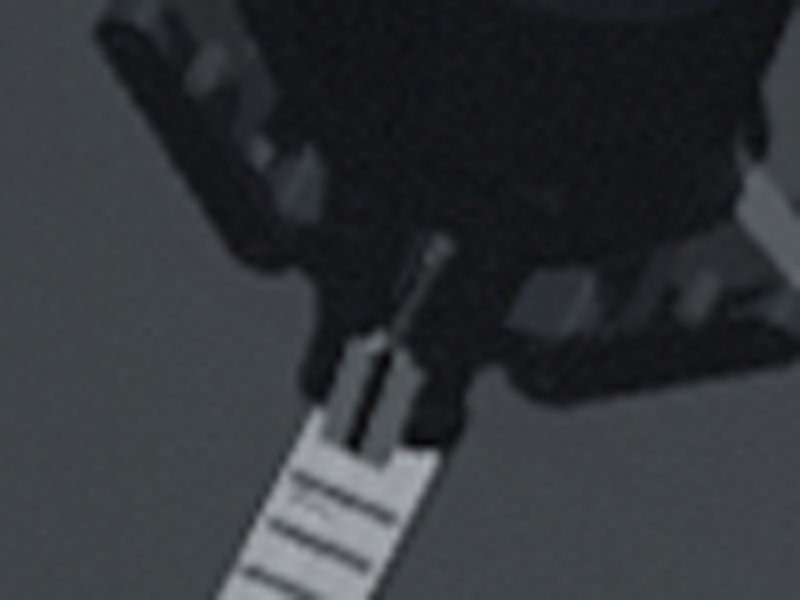

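>>> arm_command:
  rows:
    - [1,[0,0.001,0.004],0]
    - [1,[0,0.001,0.008],0]
    - [1,[0,0.001,0.012],0]
    - [1,[0,0.001,0.016],0]
    - [1,[0,0.001,0.019],0]
    - [1,[0,0.001,0.022],0]
    - [1,[0,0.001,0.022],0]

```text
time: 5.0
ee_pos: [600.5, 167.7, 213.9]
orientation: [-0.0, 0.691, 0.723, 0.0]
wrist_force: [1.0, -0.4, 3.3]
opening: 0.0
```

```bash
python3 - <<'E'
from h import *
o=r.get_obs();print(o["ee_pos"],o["time"],o["wrist_force"],o["moment"])
for n in ["scene"]:
    p,d=grab_frame(n); cv2.imwrite(f"pics/{n}4.png",p); np.save(n+"4_d.npy",d)
L=[(408,145),(411,140),(405,152),(413,136),(403,156)]
print([pts("scene",d,*l).round() for l in L])
cv2.imwrite("pics/c6.png",cv2.resize(p[90:165,380:480],None,fx=8,fy=8,interpolation=cv2.INTER_CUBIC))
E
```

```text
[600.51335009 167.68694228 213.94744887] 5.0 [ 0.97035158 -0.44031878  3.28152529] [ 0.09488223 -0.08674704  0.014575  ]
[array([598., 144., 233.]), array([598., 153., 234.]), array([599., 133., 228.]), array([598., 158., 239.]), array([600., 125., 229.])]
```

View pics/c6.png

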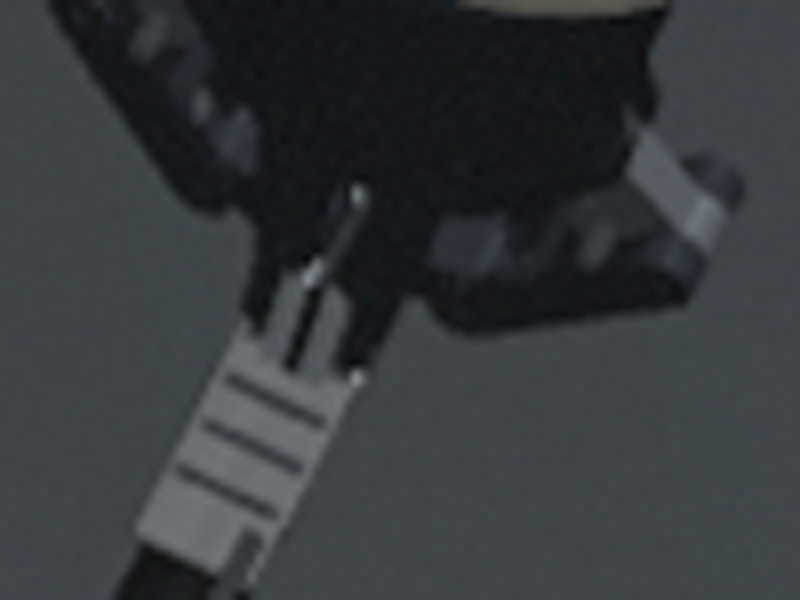

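>>> arm_command:
  rows:
    - [1,[0,0.0,0.005],0]
    - [1,[0.001,0.0,0.01],0]
    - [1,[0.003,0.0,0.018],0]
    - [1,[0.005,0.0,0.026],0]
    - [1,[0.006,0.0,0.034],0]
    - [1,[0.008,0.0,0.042],0]
    - [1,[0.009,0.0,0.05],0]
    - [1,[0.01,0.0,0.058],0]
    - [1,[0.01,0.0,0.066],0]
    - [1,[0.01,0.0,0.074],0]
    - [1,[0.01,0.0,0.082],0]
    - [1,[0.009,0.0,0.09],0]
    - [1,[0.009,0.0,0.098],0]
    - [1,[0.008,0.0,0.106],0]
    - [1,[0.006,0.0,0.114],0]
    - [1,[0.005,0.0,0.12],0]
    - [1,[0.005,0.0,0.126],0]
    - [1,[0.005,0.0,0.126],0]

```text
time: 6.55
ee_pos: [600.1, 171.7, 87.0]
orientation: [-0.0, 0.691, 0.723, -0.001]
wrist_force: [0.6, -0.8, 2.8]
opening: 0.5
```

```bash
python3 - <<'E'
from h import *
o=r.get_obs();print(o["ee_pos"],o["time"],o["wrist_force"],o["moment"])
for n in ["scene","side"]:
    p,d=grab_frame(n); cv2.imwrite(f"pics/{n}5.png",p); np.save(n+"5_d.npy",d)
E
```

```text
[600.06526865 171.72372939  86.967562  ] 6.55 [ 0.56959707 -0.79563072  2.77941491] [-0.20155437 -0.08868649 -0.01431064]
```

View pics/scene5.png

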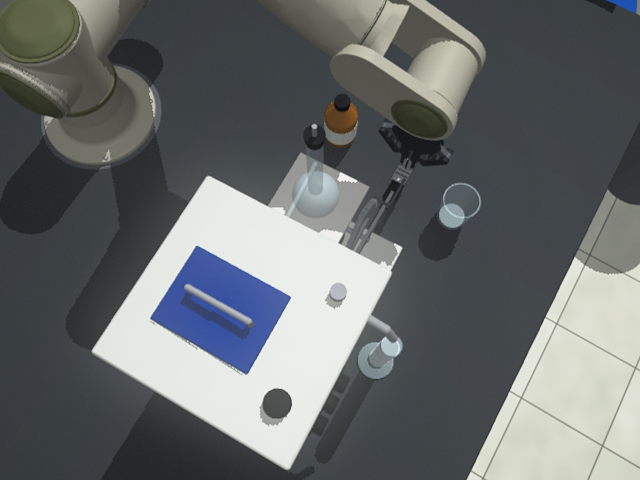

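>>> arm_command:
  rows:
    - [1,[0,0.0,0.005],0]
    - [1,[-0.001,0.0,0.01],0]
    - [1,[-0.001,0.0,0.015],0]
    - [1,[-0.002,0.0,0.018],0]
    - [1,[-0.002,0.0,0.021],0]
    - [1,[-0.002,0.0,0.021],0]

```text
time: 7.15
ee_pos: [600.2, 170.5, 66.6]
orientation: [-0.0, 0.691, 0.723, -0.0]
wrist_force: [0.6, -1.0, 3.4]
opening: -0.0
```

```bash
python3 - <<'E'
from h import *
o=r.get_obs();print(o["ee_pos"],o["time"],o["wrist_force"],o["moment"])
E
```

```text
[600.24933965 170.49850769  66.60234131] 7.15 [ 0.63211836 -1.04551221  3.36693163] [-0.04960142 -0.11391717 -0.05033972]
```

Not on the stop yet; keep going in small steps.

>>> arm_command:
  rows:
    - [1,[0,0.0,0.003],0]
    - [1,[0,0.0,0.006],0]
    - [1,[0,0.0,0.008],0]
    - [1,[0,0.0,0.008],0]

```text
time: 7.48
ee_pos: [600.9, 170.4, 61.2]
orientation: [0.001, 0.691, 0.723, 0.0]
wrist_force: [-6.7, -2.4, 17.8]
opening: -0.2
```

```bash
python3 - <<'E'
from h import *
o=r.get_obs();print(o["ee_pos"],o["time"],o["wrist_force"],o["moment"])
p,d=grab_frame("scene"); cv2.imwrite("pics/scene6.png",p); np.save("scene6_d.npy",d)
cv2.imwrite("pics/c7.png",cv2.resize(p[140:260,330:450],None,fx=5,fy=5,interpolation=cv2.INTER_CUBIC))
E
```

```text
[600.91372388 170.37446538  61.23762185] 7.4833 [-6.68320647 -2.43094829 17.75575006] [-0.54177067  0.95572064 -0.05205379]
```

View pics/c7.png

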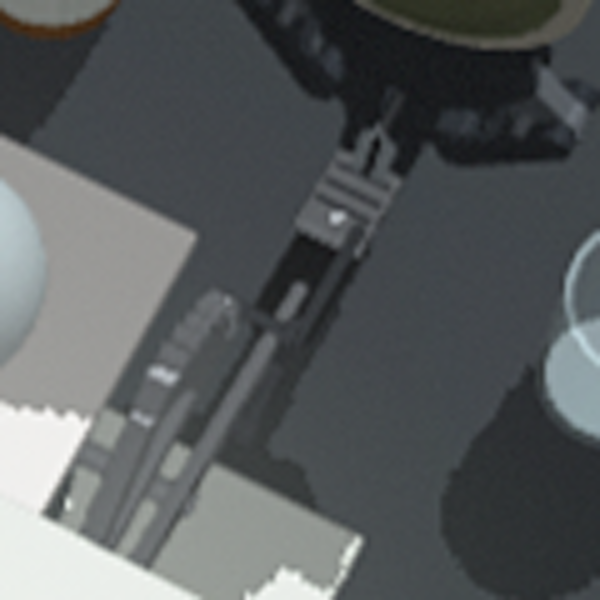

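>>> arm_command:
  rows:
    - [1,[0,0,0.001],0]
    - [1,[0,0,0.001],0]
    - [1,[0,0,0.001],0]

```text
time: 7.78
ee_pos: [601.0, 170.4, 60.9]
orientation: [0.001, 0.691, 0.723, 0.001]
wrist_force: [-6.1, -3.2, 22.3]
opening: 0.0
```

>>> arm_command:
  rows:
    - [1,[0,0,-0.005],0]
    - [1,[0,0,-0.01],0]
    - [1,[0,0,-0.02],0]
    - [1,[0,0,-0.03],0]
    - [1,[0,0,-0.05],0]
    - [1,[0,0,-0.08],0]
    - [1,[0,0,-0.11],0]
    - [1,[0,0,-0.14],0]
    - [1,[0,0,-0.17],0]
    - [1,[0,0,-0.2],0]
    - [1,[0.01,0,-0.22],0]
    - [1,[0.01,0,-0.22],0]

```text
time: 8.78
ee_pos: [600.7, 181.5, 283.5]
orientation: [0.002, 0.691, 0.723, 0.003]
wrist_force: [0.8, 0.5, 0.5]
opening: -0.3
```

```bash
python3 - <<'E'
from h import *
np.set_printoptions(precision=3,suppress=True)
o=r.get_obs();print(o["ee_pos"],o["time"],o["wrist_force"])
for n in ["scene","side","wrist"]:
    p,d=grab_frame(n); cv2.imwrite(f"pics/{n}7.png",p); np.save(n+"7_d.npy",d)
    if n=="scene":
        cv2.imwrite("pics/c8.png",cv2.resize(p[100:260,330:490],None,fx=3.7,fy=3.7,interpolation=cv2.INTER_CUBIC))
        v,u=np.mgrid[0:480,0:640];P=pts(n,d,u.ravel(),v.ravel());img=p.reshape(-1,3)
        k=(d.ravel()>0)&(P[:,2]>50)&(P[:,2]<140)&(abs(P[:,0]-600)<25)&(P[:,1]>122)&(P[:,1]<205)&(img.min(1)>60)
        Q=P[k]
        for _ in range(4):
            A=np.c_[Q[:,1],np.ones(len(Q))];s=np.linalg.lstsq(A,Q[:,2],rcond=None)[0];e=Q[:,2]-A@s;Q=Q[abs(e)<4]
        print(len(Q),s,"z at y165",s[0]*165+s[1],np.arctan(s[0]),Q.min(0),Q.max(0))
E
```

```text
[600.655 181.543 283.452] 8.7833 [0.8   0.531 0.477]
515 [ -0.261 148.672] z at y165 105.55290963545437 -0.2556133152926074 [586.925 122.4    93.149] [615.436 204.86  117.891]
```

View pics/c8.png

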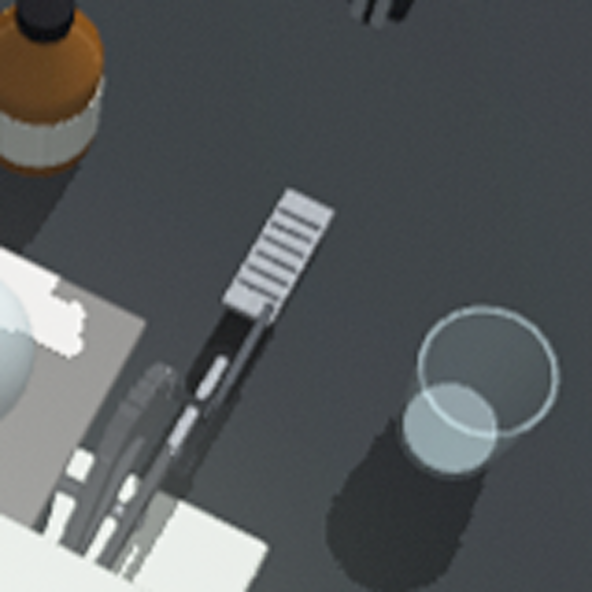

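View pics/wrist7.png

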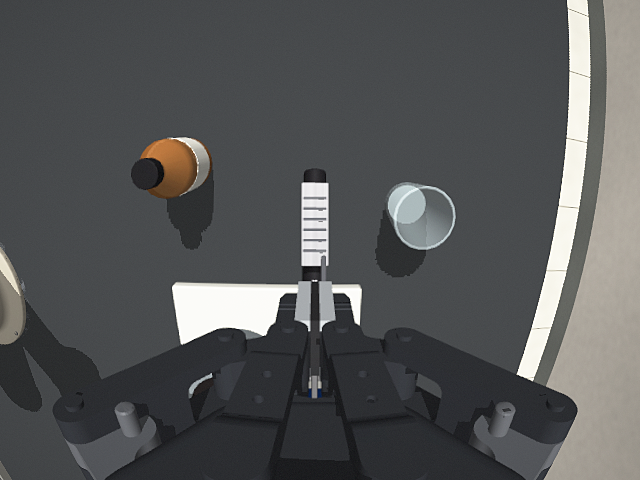

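```bash
python3 - <<'E'
from h import *
np.set_printoptions(precision=3,suppress=True)
a=cv2.imread("pics/scene0.png");b=cv2.imread("pics/scene7.png")
for nm,(u0,u1,v0,v1) in dict(bottle=(322,362,92,150),beaker=(436,486,178,235),cyl=(355,405,330,385)).items():
    for t in [b]:
        T=a[v0:v1,u0:u1];m=cv2.matchTemplate(t[v0-12:v1+12,u0-12:u1+12],T,cv2.TM_CCOEFF_NORMED);_,mx,_,l=cv2.minMaxLoc(m);print(nm,mx,(l[0]-12,l[1]-12))
o=np.array([611,-62.3]);X=np.array([.9991,.0427]);Y=np.array([-.0427,.9991])
for n in ["scene","side"]:
    d=np.load(n+"7_d.npy");v,u=np.mgrid[0:480,0:640];P=pts(n,d,u.ravel(),v.ravel())
    ux=(P[:,:2]-o)@X;uy=(P[:,:2]-o)@Y
    for lo,hi,nm in [(100,160,"bar"),(272,284,"grip end")]:
        k=(abs(ux)<3)&(uy>lo)&(uy<hi)&(P[:,2]>30)&(P[:,2]<140)
        if k.sum()>5:
            y=uy[k];z=P[k,2]
            # top of bar at 12 mm above centre line: th from y,z
            th=[np.arcsin(np.clip((zz-155)/np.hypot(yy,zz-155),-1,1))-np.arcsin(12/np.hypot(yy,zz-155)) for yy,zz in zip(y,z)]
            print(n,nm,k.sum(),"lever slope",np.median(th),"-> angle",.42-np.median(th))
E
```

```text
bottle 0.9975163340568542 (0, 0)
beaker 0.9993376135826111 (0, 0)
cyl 0.9995871186256409 (0, 0)
scene bar 97 lever slope -0.3796528028808096 -> angle 0.7996528028808096
side bar 92 lever slope -0.3903205693563574 -> angle 0.8103205693563573
side grip end 6 lever slope -0.38516835157136275 -> angle 0.8051683515713628
```

Lever is on its bottom stop, the pawl has sprung back, and the bystanders have not moved.

```bash
python3 -c "
from plant import r
print(r.finish_job())"
```

```text
the job is handed in; nothing more can be done
None
```

The lever is down on its bottom stop, the pawl has sprung back, and I have handed the job in. No verdict was reported.

With the fingers shut, I pressed the thumb paddle (spring force about 3 N) and kept it pressed while pushing the lever down. At the bottom the force rose to about 22 N against the stop. I held it there briefly, then lifted the fingers straight up and clear.

**Last checks, before handing in at about 9 s:**
- **Lever:** the camera depth gives an angle of 0.80–0.81 rad, where the bottom stop is 0.80.
- **Pawl:** the paddle has sprung back to about 105 mm high, sloping −0.256 rad. That puts the pawl angle at about 0.02 rad.
- **Glassware:** the beaker, bottle and measuring cylinder show no shift in the scene image.
- **Contact:** the wrist force was back to noise level with the arm clear. I planned at least 60 mm clearance from the flask and saw no sign of contact with it. I did not measure clearance from the heater, or the height of its top, directly.

**One disagreement:** the fingertips appeared about 25–30 mm higher in the scene camera's depth picture than the reported TCP. First contact with the paddle agreed with the camera, so I judged contact from the force and the pictures. I did not find the cause.

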